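# Tip the frozen cookie-dough pucks into the tub

## Robot

A 7-joint arm with a two-finger parallel gripper is mounted at the origin on the work surface. World frame = base frame: x ahead of the robot, y to its left, z up, the work surface at z = 0. Lengths are in m, angles in degrees, forces in N, time in s.
With the tool pointing down it reaches from about 0.425 to 0.875 m from the base axis. Payload 4.7 kg.
Tool frame: the origin (TCP) lies at the very end of the fingers, on their centre line; the grasp point (between the pads) lies 19 mm behind it; z points along the fingers, y is the direction in which the jaws open and shut (so a half turn about z gives the same grasp; the last joint's range is limited). The gripper opens to 87 mm and grips with 3 to 60 N. Pads are 19 mm wide; open, the fingers measure 117 mm over their backs; the gripper's body (75 mm by 190 mm) begins 51 mm behind the grasp point.
Start: joints at [-73.791, 18.392, -4.016, 83.108, 1.295, 78.541, -3.26], TCP at [0.173, 0.627, 0.223] pointing down, gripper open.
Joint ranges: [-163.93, 163.93], [-17.29, 119.83], [-79.2, 71.16], [3.27, 140.29], [-89.18, 269.18], [5.43, 117.66], [-154.24, 154.24]. Speed limits (degrees/s): [147.25, 147.25, 180, 180, 180, 180, 180].

## Interface

Orientations are given as [roll, pitch, yaw] about the fixed x, y, z axes, in that order (R = Rz(yaw) Ry(pitch) Rx(roll)).
In Python, from cell import monitor, read_camera, camera_info, env, look_for gives the robot as it stands.
- The arm moves only by the tool servo_tool, never from a script. Its argument "commands" is one flat list of numbers, 6 for each row, row after row: the shift along the tool's x, y, z in mm, then the turn, a rotation vector about the tool's x, y, z in degrees. A call has 1 to 10 rows; each row shifts and turns the commanded pose from where the row before left it, along the tool's axes as they then stand; what a row does not reach is not made up. A row lasts 1/10 s, in which the tool goes at most 50 mm and 8.59 degrees, less where a joint would pass 70% of its speed; a pose out of reach is approached as far as the arm can. A call is refused whole if a number of a shift passes 50 or a number of a turn 8.59, either way. A call with a gripper value outside its range is refused whole. "jaw" is the finger opening in mm, from 0 to 87, set as the call begins (left out, the last holds). The fingers move at their own pace and stop on an object; "newtons" is the grip in N (left out, the last holds). Time passes only in rows, so rows that do not move let the fingers close. It gives the time, the measured TCP pose, the force and the opening at its end, in the units of the state.
- monitor.get_obs(): the state, without advancing time (a new reading comes with each control period).
- read_camera(name): name is "scene" or "top" or "wrist"; returns (picture, depth): 480x640x3 uint8, red, green, blue; 480x640 float32, m along the optical axis (not along the pixel's ray), 0 where there is no reading.
- camera_info(name): a dict with "camera_matrix" (3x3 intrinsics, pixels), "R" (3x3) and "t" (3): a world point X has camera coordinates R X + t; the wrist camera has in their place "T_tool_cam" (4x4, takes a point from camera to tool coordinates, whose origin is the TCP and whose axes are the flange's). Camera axes: x right, y down, z forward; pixel columns grow to the right and rows downward; lengths in m; the calibration is good to about 2 mm. A picture is of the moment at which its call begins: read the wrist's pose just before it. camera_info takes no time and is no camera call.
- env.sign_off(): hands the job in, once; it reports no verdict.
Trained networks look in the newest picture that a camera, given by its name, has taken for a name from the list of things; names that differ only in an ending like _2 or _b are one class to them, and where a whole thing is asked for, a point or a joint stands for the part that bears it (a point fixed in the world has none). Each returns a list of dicts, best first, with "conf" (0 to 1); they miss things now and then, are a little off and sometimes report something else, mostly with a low value. They report only what shows in the picture. A call takes as long as a camera call. They do not tell look-alikes from the thing itself.
- look_for(camera, label): "box" ([left, top, width, height] in pixels, round what is visible of it).
The state is a dict: "time_s": time; "qpos": joint angles; "joint_velocities": joint speeds; "effort": joint torques, N m; "tool_pos": TCP position; "tool_rot": TCP orientation; "force": force on the tool from outside, world axes, zero at the start; "wrist_torque": the same for the moment, N m; "grip_width": finger opening in m.
Only numpy, scipy, OpenCV 4.12 (cv2) and the standard library are available. Lean on these libraries where they do the work, as an engineer would, in place of code of your own. Each camera call takes 0.05 s, during which the arm holds its last target.

## Task

One frozen dough puck was left on a cutting board: lay it in the tipping tray with the other three. Then press the tray's red bar gently down until the tray sits firmly on its stop, and keep it pressed there with a steady push of about 12 N, never more than 20 N, for at least two seconds, until all four pucks have slid into the white tub. Let the tray come back up to level under your fingers, without letting it snap or jerk, then let go; leave all the other kitchen things where they are.

Things in the scene. Friction and masses are not known exactly. Their poses are not given: they have to be found in the camera images.
- press_bar (a point): Middle of the top face of the red press bar, a flat strap 32 mm wide (along the tray) and 156 mm long (across it), 6 mm thick, that bridges the open outlet end of the tray. Axes are the tray's: x along the tray towards the outlet and the tub, y across it, z up out of the tray. It lies 134 mm from the hinge line along tray x and 68 mm above it (56 mm above the tray's floor); pucks pass under it. The strap tilts with the tray: bar pushed down, contents slide towards it.
- tray_floor (a point): Point on the top of the tray's floor, in the middle of its width, 12 mm above the hinge line (the hinge axis runs along tray y, 155 mm above the table). Same axes as press_bar. Aluminium tray, smooth inside: floor reaches from x = -136 mm (end wall) to +150 mm (open outlet), inside width 148 mm, side walls 35 mm high above the floor, blue stand cheeks outside them. The free part of the floor for the last puck is around x = +45 mm; the three others lie at x below -15 mm.
- tray (a joint): Tilt of the tray in rad: 0 level, grows as the bar goes down. A spring holds it level and brings it back up: pushing the bar down takes about 3 to 6 N until the tray meets its stop, a spring-cushioned rubber roller on a steel block standing under the outlet half. The block is set differently each time, so the stop is met somewhere between 0.46 and 0.64 rad; only the rise in force tells where. On the cushion the force climbs by about 2 to 5 N per mm of bar travel.
- tub_in (a point): Centre of the inner floor of the white catch tub that stands fixed under the outlet end; inside 182 x 202 mm (x, y), axes as the tray's within a few degrees, x away from the tray. Near wall 35 mm high, side walls 90 mm, far wall 130 mm.
- puck1_c (a point): frozen cookie-dough puck, hard, tan with dark chips, a disc 50 mm across and 24 mm high, 40 to 80 g; this point is its centre, half-way up. It lies in the tray from the start.
- puck2_c (a point): frozen cookie-dough puck, hard, tan with dark chips, a disc 50 mm across and 24 mm high, 40 to 80 g; this point is its centre, half-way up. It lies in the tray from the start.
- puck3_c (a point): frozen cookie-dough puck, hard, tan with dark chips, a disc 50 mm across and 24 mm high, 40 to 80 g; this point is its centre, half-way up. It lies in the tray from the start.
- puck4_c (a point): frozen cookie-dough puck, hard, tan with dark chips, a disc 50 mm across and 24 mm high, 40 to 80 g; this point is its centre, half-way up. It lies alone on the left (white) or right (red) cutting board, 12 mm thick; this is the one to lay in the tray.
- cutter: steel ring cutter, 60 mm across, 35 mm high, open, standing on the other board; origin: centre of its underside. Leave alone.
- bowl: steel bowl, 150 mm across, 65 mm high; origin: centre of its underside. Leave alone.
- spatula: spatula with a black handle, lying, about 250 mm long. Leave alone.
- jar: dark brown jar with a red cap, 66 mm across, 100 mm high; origin: centre of its underside. Leave alone.
- cup: aluminium measuring cup, 76 mm across, 80 mm high; origin: centre of its underside. Leave alone.
- shaker: yellow can, 56 mm across, 130 mm high; origin: centre of its underside. Leave alone.
Not all that is in view belongs to the job. What is shaped like the part that bears puck1_c but yellow is not meant. Leave any green look-alike of the part that bears puck4_c alone.

How it is judged (in metres and radians):
On the way, in this order (a step that is already met when the one before it is completed fails the run):
1. the last puck lies in the tray, tray level (x of puck4_c in the frame of tray_floor between -0.136 and 0.15 m and y of puck4_c in the frame of tray_floor between -0.074 and 0.074 m and z of puck4_c in the frame of tray_floor between 0.004 and 0.018 m and value of joint tray below 0.06 rad), for 0.3 s.
2. the tray is held on its stop with a steady push of 8 to 18 N for one second (value of joint tray above 0.43 rad and contact force between the fingers and tray between 8 and 18 N and velocity of joint tray between -0.15 and 0.15 rad/s), for 1 s.
At the end, for the whole second after the job is handed in: All four puck centres lie within the white tub's walls (less than 75 mm above its floor), and the tray is back level (within 0.05 rad) and at rest, untouched (x of puck1_c in the frame of tub_in between -0.091 and 0.091 m and y of puck1_c in the frame of tub_in between -0.101 and 0.101 m and z of each of puck1_c, puck2_c, puck3_c, puck4_c in the frame of tub_in below 0.075 m and x of puck2_c in the frame of tub_in between -0.091 and 0.091 m and y of puck2_c in the frame of tub_in between -0.101 and 0.101 m and x of puck3_c in the frame of tub_in between -0.091 and 0.091 m and y of puck3_c in the frame of tub_in between -0.101 and 0.101 m and x of puck4_c in the frame of tub_in between -0.091 and 0.091 m and y of puck4_c in the frame of tub_in between -0.101 and 0.101 m and value of joint tray between -0.05 and 0.05 rad and velocity of joint tray between -0.1 and 0.1 rad/s).
It fails at once if more than 25 N on the tray (contact force between any of the fingers, the arm and tray above 25 N).
It fails at once if the tray jerks down or snaps back (faster than 1.2 rad/s) (velocity of joint tray above 1.2 rad/s or velocity of joint tray below -1.2 rad/s).
It fails at once if another kitchen thing is moved by more than 30 mm (distance of any of cutter, bowl, spatula, jar, cup, shaker from where it was at the start of the episode above 0.03 m).
It also fails if it takes over 72 s, if anything falls off the work surface, if the arm or the gripper's body presses on something with over 40 N, if the wrist force passes 120 N, or if a joint passes its speed limit or range.

## Working session

There is one attempt and no reset: what is moved stays moved. The work goes in short steps, Python scripts to look and compute and a tool call to move; the robot and the scene stay as the last step left them, time stands still between calls to the robot, and variables do not carry over. Pictures are saved under pics/ and viewed, and the job is handed in when it is done.

Besides the shell and the picture viewer there is one more tool, called as a command line: name --argument value ..., lists and objects as JSON in quotes. servo_tool: Moves the arm, as the interface text tells. Its arguments: {"type":"object","properties":{"commands":{"type":"array","items":{"type":"number"}},"jaw":{"type":"number"},"newtons":{"type":"number"}},"required":["commands"]}

```bash
ls; mkdir -p pics; cat > h.py <<'E'
import numpy as np, cv2
from scipy.spatial.transform import Rotation as Ro
from cell import monitor, read_camera, camera_info, env, look_for
def snap(n,f):
    o=monitor.get_obs(); p,d=read_camera(n); cv2.imwrite('pics/'+f+'.png',p[:,:,::-1]); np.savez('pics/'+f,p=p,d=d,tp=o['tool_pos'],tr=o['tool_rot']); return p,d,o
def cloud(n,d,o=None):
    i=camera_info(n);K=np.array(i['camera_matrix']);v,u=np.indices(d.shape)
    c=np.stack([(u-K[0,2])/K[0,0]*d,(v-K[1,2])/K[1,1]*d,d],-1)
    if 'R' in i: return (c-np.array(i['t']))@np.array(i['R'])
    T=np.array(i['T_tool_cam']);c=c@T[:3,:3].T+T[:3,3]
    R=Ro.from_euler('xyz',o['tool_rot'],degrees=True).as_matrix()
    return c@R.T+np.array(o['tool_pos'])
E
python3 - <<'E'
from h import *
print(monitor.get_obs())
for n in ['scene','top']:
    p,d,o=snap(n,n+'0'); X=cloud(n,d)
    for l in ['press_bar','tray_floor','puck4_c','cutter','tub_in','bowl','jar','cup','shaker','spatula']:
        for r in look_for(n,l)[:5]:
            b=r['box'];u,v=int(b[0]+b[2]/2),int(b[1]+b[3]/2)
            print(n,l,round(r['conf'],2),np.round(b),X[v,u].round(3))
print(monitor.get_obs()['time_s'])
E
```

```text
pics
{'time_s': 0.0, 'qpos': array([-73.7928229 ,  18.43749582,  -4.01517347,  83.17449358,
         1.2960083 ,  78.53980689,  -3.2611588 ]), 'joint_velocities': array([-0.07196897,  0.06346316,  0.00529899, -0.00746968, -0.09440658,
       -0.04083751, -0.07498706]), 'effort': array([-3.12460297e-04, -4.91297972e+01, -4.04061517e-01, -3.12534606e+01,
       -6.38783653e-02,  4.35095094e-02,  1.62607830e-04]), 'tool_pos': array([0.17251829, 0.62612371, 0.22148276]), 'tool_rot': array([-1.79893500e+02,  6.80986912e-03,  1.64601272e+02]), 'force': array([ 0.09616676, -0.39040648,  0.0985892 ]), 'wrist_torque': array([ 0.01539784,  0.05999132, -0.00012922]), 'grip_width': 0.08709951517530379}
scene press_bar 0.6 [262. 182.  86.  98.] [ 0.515 -0.034  0.165]
scene tray_floor 0.56 [260. 181.  89.  98.] [ 0.514 -0.039  0.165]
scene puck4_c 0.88 [223. 302.  18.  19.] [ 0.635 -0.231  0.026]
scene puck4_c 0.6 [185. 258.  19.  23.] [ 0.486 -0.326  0.033]
scene cutter 0.61 [432. 237.  23.  21.] [0.468 0.353 0.012]
scene tub_in 0.67 [271. 283. 113.  99.] [ 0.713 -0.005  0.005]
scene bowl 0.78 [4
[... 664 characters left out ...]
ter 0.71 [334. 287.  22.  21.] [ 0.417 -0.084  0.197]
top cutter 0.45 [173. 265.  23.  19.] [0.483 0.344 0.007]
top tub_in 0.65 [269. 132.  87.  91.] [ 0.76  -0.012  0.007]
top bowl 0.73 [142. 180.  57.  50.] [0.678 0.39  0.006]
top bowl 0.62 [323. 262.  18.  21.] [ 0.477 -0.056  0.194]
top bowl 0.61 [407. 184.  30.  30.] [ 0.677 -0.305  0.099]
top jar 0.94 [409. 183.  31.  30.] [ 0.68  -0.311  0.098]
top jar 0.24 [335. 284.  23.  25.] [ 0.419 -0.089  0.195]
top cup 0.55 [108. 228.  36.  26.] [0.577 0.509 0.011]
top shaker 0.88 [ 97. 272.  36.  23.] [0.454 0.488 0.129]
top spatula 0.74 [462. 232.  56. 100.] [ 0.462 -0.514 -0.   ]
top spatula 0.35 [174. 264.  22.  19.] [0.485 0.34  0.013]
1.1
```

```bash
python3 - <<'E'
import cv2
for n in ['scene0','top0']:
    p=cv2.imread(f'pics/{n}.png'); c=p[130:390,90:530] if n=='scene0' else p[120:340,90:530]
    cv2.imwrite(f'pics/{n}c.png',cv2.resize(c,None,fx=1.8,fy=1.8,interpolation=cv2.INTER_CUBIC))
E
```

```text
(no output)
```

View pics/scene0c.png

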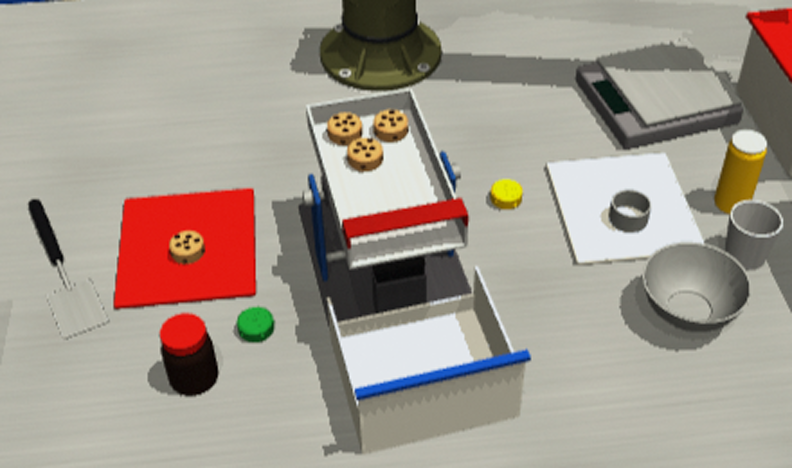

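View pics/top0c.png

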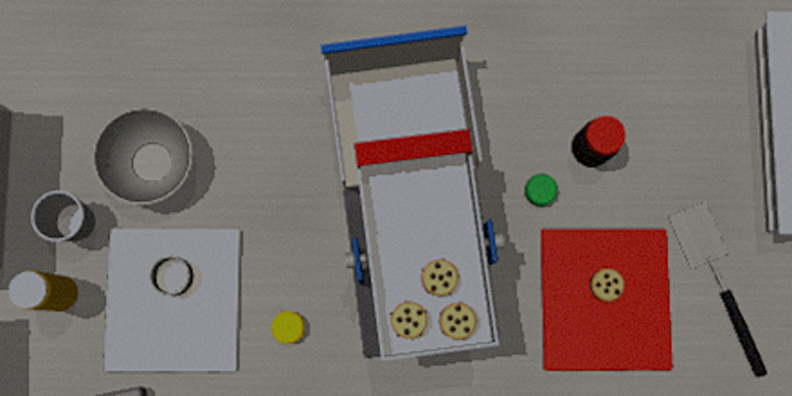

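The puck to move is on the red board, at top-image pixel (428, 279). The green and yellow discs are decoys. The tray outlet faces +x with a slight yaw, and the three other pucks sit at its rear.

```bash
python3 - <<'E'
from h import *
for n in ['scene','top']:
    z=np.load(f'pics/{n}0.npz');p,d=z['p'],z['d'];X=cloud(n,d);h=cv2.cvtColor(p,cv2.COLOR_RGB2HSV)
    red=((h[...,0]<8)|(h[...,0]>172))&(h[...,1]>150)&(h[...,2]>80)
    m=red&(X[...,2]>.19)&(X[...,0]<.65)&(X[...,2]<.26)
    P=X[m];print(n,'bar',len(P),'med',np.median(P,0).round(4))
    r=cv2.minAreaRect((P[:,:2]*1000).astype(np.float32));print(r)
    t=P[P[:,2]>np.median(P[:,2])-.006]; print('top z',np.median(t[:,2]),'mean',t.mean(0).round(4))
    for nm,bx in [('p4',[.40,.54,-.40,-.25,.02,.07]),('tp',[.25,.47,-.16,.06,.17,.23])]:
        mm=(X[...,0]>bx[0])&(X[...,0]<bx[1])&(X[...,1]>bx[2])&(X[...,1]<bx[3])&(X[...,2]>bx[4])&(X[...,2]<bx[5])&~red&(h[...,1]>60)
        k,lab,st,_=cv2.connectedComponentsWithStats(mm.astype(np.uint8))
        for i in range(1,k):
            if st[i,4]>60:
                Q=X[lab==i];zt=np.percentile(Q[:,2],80);Q=Q[Q[:,2]>zt-.005]
                print(nm,st[i,4],'c',((Q.min(0)+Q.max(0))/2).round(4),'mean',Q.mean(0).round(4),'zt',zt.round(4))
E
```

```text
scene bar 401 med [ 0.6407 -0.0058  0.2227]
((645.20166015625, -19.78893280029297), (57.580810546875, 155.0555877685547), 19.482891082763672)
top z 0.22267579111264724 mean [ 0.6396 -0.0116  0.2227]
p4 259 c [ 0.4754 -0.3293  0.0378] mean [ 0.4747 -0.3291  0.0356] zt 0.0369
tp 292 c [ 0.419  -0.0197  0.1918] mean [ 0.4204 -0.0196  0.1906] zt 0.1916
tp 369 c [ 0.4301 -0.0746  0.1914] mean [ 0.4301 -0.0797  0.1903] zt 0.1912
top bar 551 med [ 0.6398 -0.0076  0.2237]
((453.2254638671875, 305.57305908203125), (82.8529281616211, 899.2086791992188), 29.978418350219727)
top z 0.22376320929365257 mean [ 0.6338 -0.005   0.2238]
p4 267 c [ 0.4706 -0.3272  0.0388] mean [ 0.4707 -0.3284  0.0373] zt 0.0386
tp 143 c [ 0.46   -0.0602  0.1926] mean [ 0.4616 -0.061   0.1916] zt 0.1931
tp 326 c [ 0.4158 -0.0187  0.1931] mean [ 0.4165 -0.0192  0.1918] zt 0.1932
tp 328 c [ 0.4156 -0.0851  0.1929] mean [ 0.4149 -0.085   0.1919] zt 0.1934
```

```bash
python3 - <<'E'
from h import *
for n in ['scene','top']:
    z=np.load(f'pics/{n}0.npz');p,d=z['p'],z['d'];X=cloud(n,d);h=cv2.cvtColor(p,cv2.COLOR_RGB2HSV)
    red=((h[...,0]<8)|(h[...,0]>172))&(h[...,1]>150)&(h[...,2]>80)
    m=red&(X[...,2]>.217)&(X[...,0]>.55)&(X[...,0]<.7)&(X[...,2]<.23)&(abs(X[...,1])<.15)
    P=X[m]
    print(len(P),P.min(0),P.max(0),cv2.minAreaRect((P[:,:2]*1000).astype(np.float32)),P.mean(0))
    c=P[:,:2].mean(0);u,s,v=np.linalg.svd(P[:,:2]-c);print(v[0],np.degrees(np.arctan2(v[0,1],v[0,0]))-90)
    # tray side walls: z ~.202
    w=(abs(X[...,2]-.202)<.004)&(X[...,0]>.33)&(X[...,0]<.66)&(abs(X[...,1]+.03)<.13)
    Q=X[w];print(len(Q),cv2.minAreaRect((Q[:,:2]*1000).astype(np.float32)))
    print(np.round(X[330:331,300:302],3)) if 0 else None
E
```

```text
673 [ 0.61913441 -0.10171517  0.21700086] [0.67184872 0.05336737 0.22926629] ((646.532958984375, -24.539657592773438), (35.86396408081055, 156.0998077392578), 8.582830429077148) [ 0.64684314 -0.02548132  0.22274269]
[ 0.12730352 -0.99186381] -172.6861995410684
379 ((517.194091796875, -41.35865783691406), (294.11566162109375, 157.74203491210938), 7.478301048278809)
782 [ 0.62096904 -0.10199114  0.21713346] [0.66806533 0.0523127  0.22959176] ((644.158203125, -25.23621368408203), (30.166913986206055, 154.0469970703125), 7.510707378387451) [ 0.64400568 -0.02515765  0.22367183]
[-0.13031433  0.99147273] 7.487756745260484
453 ((501.8546142578125, -42.97765350341797), (258.00225830078125, 156.02163696289062), 7.403669834136963)
```

```bash
cat >> h.py <<'E'
def plan(wps,step=40,turn=8,start=None):
    """vertical tool; wps (x,y,z m,yaw). prints rounded rows"""
    o=monitor.get_obs(); p=np.array(o['tool_pos'])*1000;R=Ro.from_euler('xyz',o['tool_rot'],degrees=True)
    rows=[]
    for w in wps:
        t=np.array(w[:3])*1000;Rt=Ro.from_euler('xyz',[180,0,w[3]],degrees=True)
        n=int(max(np.ceil(np.linalg.norm(t-p)/step),np.ceil((R.inv()*Rt).magnitude()*57.3/turn),1))
        for i in range(n):
            k=n-i
            s=np.round(R.inv().apply((t-p)/k)); rv=np.round((R.inv()*Rt).as_rotvec(degrees=True)/k,1)
            p=p+R.apply(s); R=R*Ro.from_rotvec(rv,degrees=True); rows.append(list(s)+list(rv))
    for i in range(0,len(rows),10): print([float(v) if v%1 else int(v) for r in rows[i:i+10] for v in r])
    print(len(rows),'end',p.round(1),R.as_euler('xyz',degrees=True).round(1))
E
python3 - <<'E'
from h import *
d=np.load('pics/scene0.npz');X=cloud('scene',d['d']);p=d['p'].astype(int)
b=(p[...,2]>p[...,0]+50)&(p[...,2]>p[...,1]+30)&(X[...,0]<.65)&(abs(X[...,1])<.2)&(X[...,0]>.35)
print('cheek',X[b].min(0),X[b].max(0),b.sum())
plan([(.30,.52,.30,140),(.52,.15,.31,95),(.52,-.15,.31,45),(.472,-.328,.15,7.5)])
E
```

```text
cheek [ 0.47475567 -0.13993678  0.01651376] [0.55843481 0.05926359 0.17510631] 113
[-30, -14, -15, 0, 0, 4.9, -31, -11, -16, 0, 0, 4.9, -32, -8, -15, 0, 0, 4.9, -33, -6, -16, 0, 0, 4.9, -33, -3, -15, 0, 0, 5, -37, -13, -1, 0, 0, 4.1, -38, -10, -1, 0, 0, 4.1, -38, -7, -1, 0, 0, 4.1, -39, -5, -1, 0, 0, 4.1, -39, -2, -1, 0, 0, 4.1]
[-39, 1, -1, 0, 0, 4.1, -39, 4, -1, 0, 0, 4.1, -39, 6, -1, 0, 0, 4.1, -38, 9, -1, 0, 0, 4.1, -37, 12, -1, 0, 0, 4, -37, 15, 0, 0, 0, 4.1, -37, -3, 0, 0, 0, 6.2, -38, 1, 0, 0, 0, 6.3, -37, 5, 0, 0, 0, 6.2, -36, 9, 0, 0, 0, 6.3]
[-35, 13, 0, 0, 0, 6.2, -34, 16, 0, 0, 0, 6.3, -32, 20, 0, 0, 0, 6.2, -30, 23, 0, 0, 0, 6.3, -23, 13, 23, 0, 0, 5.4, -21, 15, 23, 0, 0, 5.3, -20, 17, 23, 0, 0, 5.4, -18, 19, 23, 0, 0, 5.3, -17, 21, 23, 0, 0, 5.4, -14, 22, 22, 0, 0, 5.3]
[-12, 23, 23, 0, 0, 5.4]
31 end [ 472.4 -327.5  149.6] [-180.    -0.     7.5]
```

servo_tool --commands '[-30,-14,-15,0,0,4.9,-31,-11,-16,0,0,4.9,-32,-8,-15,0,0,4.9,-33,-6,-16,0,0,4.9,-33,-3,-15,0,0,5,-37,-13,-1,0,0,4.1,-38,-10,-1,0,0,4.1,-38,-7,-1,0,0,4.1,-39,-5,-1,0,0,4.1,-39,-2,-1,0,0,4.1]' --jaw 87

```text
time_s: 2.1
tool_pos: [0.4007, 0.3502, 0.3052]
tool_rot: [180.0, -0.0, 119.2]
force: [0.1, -0.3, 0.1]
grip_width: 0.0872
```

servo_tool --commands '[-39,1,-1,0,0,4.1,-39,4,-1,0,0,4.1,-39,6,-1,0,0,4.1,-38,9,-1,0,0,4.1,-37,12,-1,0,0,4,-37,15,0,0,0,4.1,-37,-3,0,0,0,6.2,-38,1,0,0,0,6.3,-37,5,0,0,0,6.2,-36,9,0,0,0,6.3]'

```text
time_s: 3.1
tool_pos: [0.521, -0.0018, 0.3101]
tool_rot: [180.0, -0.0, 69.6]
force: [-0.2, -0.4, -0.7]
grip_width: 0.087
```

servo_tool --commands '[-35,13,0,0,0,6.2,-34,16,0,0,0,6.3,-32,20,0,0,0,6.2,-30,23,0,0,0,6.3,-23,13,23,0,0,5.4,-21,15,23,0,0,5.3,-20,17,23,0,0,5.4,-18,19,23,0,0,5.3,-17,21,23,0,0,5.4,-14,22,22,0,0,5.3]'

```text
time_s: 4.1
tool_pos: [0.4783, -0.3037, 0.1722]
tool_rot: [-180.0, -0.1, 12.6]
force: [1.0, 0.2, -0.9]
grip_width: 0.0874
```

servo_tool --commands '[0,0,0,0,0,0,0,0,0,0,0,0]'

```text
time_s: 4.3
tool_pos: [0.4784, -0.3028, 0.1726]
tool_rot: [-180.0, 0.0, 12.8]
force: [0.1, 0.1, 1.0]
grip_width: 0.0869
```

```bash
python3 - <<'E'
from h import *
p,d,o=snap('wrist','w1');X=cloud('wrist',d,o)
for l in ['puck4_c']:
    for r in look_for('wrist',l)[:3]: print(r)
h=cv2.cvtColor(p,cv2.COLOR_RGB2HSV)
red=((h[...,0]<8)|(h[...,0]>172))&(h[...,1]>150)
m=(~red)&(h[...,1]>40)&(X[...,2]>.028)&(X[...,2]<.045)&(abs(X[...,0]-.472)<.05)&(abs(X[...,1]+.328)<.05)
Q=X[m];print(len(Q),Q.mean(0),cv2.minEnclosingCircle((Q[:,:2]*1000).astype(np.float32)),np.median(Q[:,2]))
plan([(.472,-.328,.08,7.5)])
E
```

```text
{'box': [318.0, 206.9, 54.4, 56.6], 'conf': 0.68}
{'box': [245.8, 3.8, 55.7, 69.6], 'conf': 0.66}
2091 [ 0.47348874 -0.3308675   0.03571812] ((471.5660095214844, -331.77880859375), 25.036060333251953) 0.035994948418292316
[-5, 8, 31, 0, 0, 1.8, -4, 8, 31, 0, -0.1, 1.9, -4, 8, 31, 0, 0, 1.8]
3 end [ 472.  -327.6   80.5] [-180.    -0.     7.5]
```

View pics/w1.png

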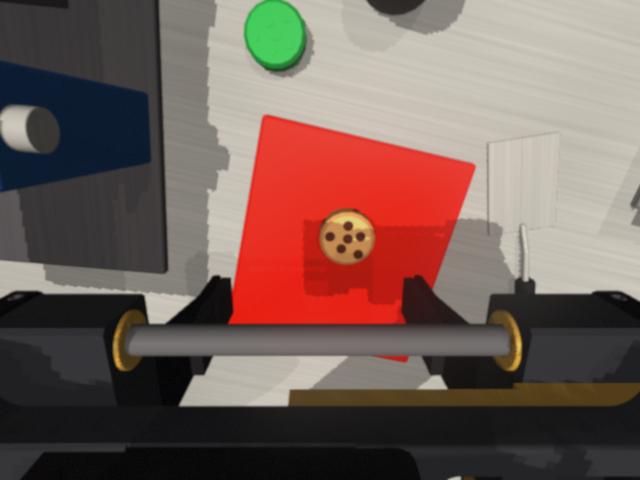

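The wrist view shows the tan puck at pixel (348, 237) on the red board, at about (0.472, -0.331). The green decoy is well clear at (275, 34).

```bash
python3 - <<'E'
from h import *
plan([(.472,-.331,.06,7.5),(.472,-.331,.017,7.5)],step=25)
E
```

```text
[-3, 5, 23, 0, 0, 1.1, -3, 6, 23, 0, 0, 1.1, -3, 5, 22, 0, 0, 1.1, -2, 6, 23, 0, -0.1, 1.1, -3, 5, 22, 0, 0, 1.1, 0, 0, 22, 0, 0, 0, 0, 0, 21, 0, 0, 0]
7 end [ 471.5 -330.6   17.5] [-180.    -0.     7.5]
```

servo_tool --commands '[-3,5,23,0,0,1.1,-3,6,23,0,0,1.1,-3,5,22,0,0,1.1,-2,6,23,0,0,1.1,-3,5,22,0,0,1.1,0,0,22,0,0,0,0,0,21,0,0,0,0,0,0,0,0,0]'

```text
time_s: 5.2
tool_pos: [0.47, -0.3289, 0.0148]
tool_rot: [-179.8, 0.1, 7.6]
force: [0.6, 0.5, 0.3]
grip_width: 0.0867
```

servo_tool --commands '[0,0,0,0,0,0,0,0,0,0,0,0,0,0,0,0,0,0,0,0,0,0,0,0,0,0,0,0,0,0,0,0,0,0,0,0,0,0,0,0,0,0]' --jaw 40 --newtons 15

```text
time_s: 5.9
tool_pos: [0.4704, -0.3316, 0.0169]
tool_rot: [180.0, -0.0, 7.4]
force: [-0.2, 1.3, 2.7]
grip_width: 0.0493
```

```bash
python3 - <<'E'
from h import *
plan([(.472,-.331,.15,7.5),(.53,-.13,.26,7.5),(.557,-.0365,.23,7.5)],step=30)
E
```

```text
[0, 0, -27, 0, 0, 0, 0, 0, -27, 0, 0, 0, 1, 0, -26, 0, 0, 0, 0, 0, -27, 0, 0, -0.1, 1, 0, -26, 0, 0, 0, 10, -24, -14, 0, 0, 0, 11, -24, -14, 0, 0, 0, 10, -24, -14, 0, 0, 0, 11, -24, -14, 0, 0, 0, 10, -24, -14, 0, 0, 0]
[11, -24, -13, 0, 0, 0, 10, -24, -14, 0, 0, 0, 11, -24, -13, 0, 0, 0, 10, -22, 7, 0, 0, 0, 9, -22, 8, 0, 0, 0, 10, -23, 7, 0, 0, 0, 9, -22, 8, 0, 0, 0]
17 end [556.6 -36.8 229.9] [180.   -0.    7.5]
```

servo_tool --commands '[0,0,-27,0,0,0,0,0,-27,0,0,0,1,0,-26,0,0,0,0,0,-27,0,0,0,1,0,-26,0,0,0,10,-24,-14,0,0,0,11,-24,-14,0,0,0,10,-24,-14,0,0,0,11,-24,-14,0,0,0,10,-24,-14,0,0,0]'

```text
time_s: 6.9
tool_pos: [0.5082, -0.2044, 0.2199]
tool_rot: [-180.0, 0.0, 7.4]
force: [0.8, 0.2, -1.1]
grip_width: 0.0495
```

servo_tool --commands '[11,-24,-13,0,0,0,10,-24,-14,0,0,0,11,-24,-13,0,0,0,10,-22,7,0,0,0,9,-22,8,0,0,0,10,-23,7,0,0,0,9,-22,8,0,0,0,0,0,0,0,0,0,0,0,0,0,0,0]'

```text
time_s: 7.8
tool_pos: [0.5566, -0.0369, 0.2291]
tool_rot: [180.0, 0.1, 7.5]
force: [-0.4, -0.2, -1.2]
grip_width: 0.0492
```

```bash
python3 - <<'E'
from h import *
print(monitor.get_obs()['tool_pos'],monitor.get_obs()['grip_width'])
p,d,o=snap('wrist','w2');p,d,o=snap('top','t2')
cv2.imwrite('pics/t2c.png',cv2.resize(p[120:340,200:420],None,fx=2.5,fy=2.5)[:,:,::-1])
E
```

```text
[ 0.55659365 -0.03688368  0.22907242] 0.04922704914295687
```

View pics/w2.png

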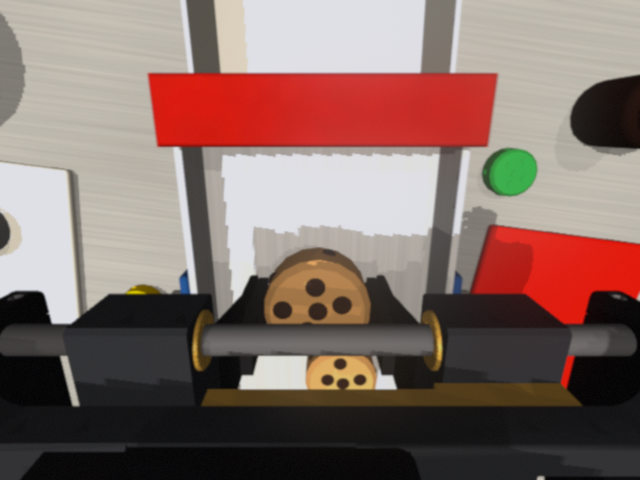

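View pics/t2c.png

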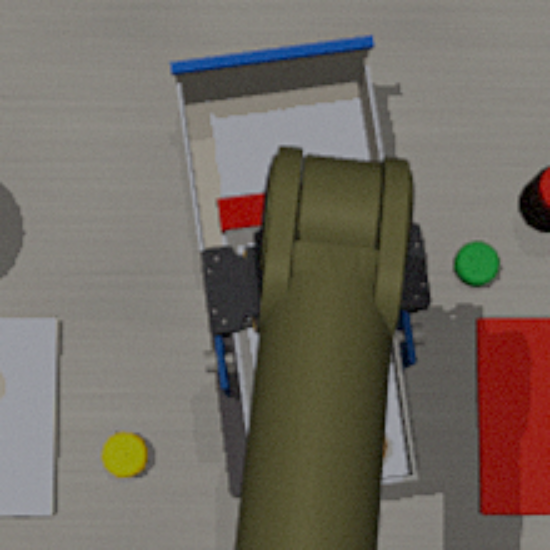

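The held puck is centred between the tray walls at wrist pixel (317, 295), with the neighbouring puck behind it and the bar ahead. I'll lower it now and refine the bar pose from this picture.

```bash
python3 - <<'E'
from h import *
z=np.load('pics/w2.npz');p,d=z['p'],z['d'];o=dict(tool_pos=z['tp'],tool_rot=z['tr']);X=cloud('wrist',d,o);h=cv2.cvtColor(p,cv2.COLOR_RGB2HSV)
red=((h[...,0]<8)|(h[...,0]>172))&(h[...,1]>150)&(X[...,2]>.21)&(X[...,2]<.235)
P=X[red];print(len(P),cv2.minAreaRect((P[:,:2]*1000).astype(np.float32)),np.median(P[:,2]))
fl=X[160:230,240:430].reshape(-1,3);print('floor',np.median(fl,0))
E
```

```text
24346 ((645.768310546875, -27.707191467285156), (31.483835220336914, 154.8428192138672), 7.486896514892578) 0.2232951209404474
floor [ 0.59886516 -0.04262894  0.16729252]
```

servo_tool --commands '[0,0,15,0,0,0,0,0,15,0,0,0,0,0,12,0,0,0,0,0,5,0,0,0,0,0,3,0,0,0,0,0,3,0,0,0,0,0,1,0,0,0,0,0,0,0,0,0,0,0,0,0,0,0]'

```text
time_s: 8.8
tool_pos: [0.5572, -0.0369, 0.1759]
tool_rot: [-180.0, -0.0, 7.4]
force: [-0.3, 0.2, -1.2]
grip_width: 0.0495
```

servo_tool --commands '[0,0,1,0,0,0,0,0,1,0,0,0,0,0,1,0,0,0,0,0,0.5,0,0,0,0,0,0,0,0,0]'

```text
time_s: 9.3
tool_pos: [0.557, -0.0369, 0.172]
tool_rot: [-180.0, 0.0, 7.4]
force: [0.2, -0.4, -0.1]
grip_width: 0.0494
```

Release: open to 66 mm, which leaves clearance to the walls, then lift.

servo_tool --commands '[0,0,0,0,0,0,0,0,0,0,0,0,0,0,0,0,0,0,0,0,0,0,0,0,0,0,0,0,0,0]' --jaw 66

```text
time_s: 9.8
tool_pos: [0.557, -0.0368, 0.1721]
tool_rot: [-180.0, -0.0, 7.4]
force: [-0.3, -0.2, 0.4]
grip_width: 0.0653
```

servo_tool --commands '[0,0,-5,0,0,0,0,0,-10,0,0,0,0,0,-20,0,0,0,0,0,-25,0,0,0,0,0,-25,0,0,0,0,0,0,0,0,0]'

```text
time_s: 10.4
tool_pos: [0.5593, -0.0372, 0.2616]
tool_rot: [-180.0, -0.4, 7.4]
force: [0.6, 0.1, -0.3]
grip_width: 0.0661
```

```bash
python3 - <<'E'
from h import *
p,d,o=snap('wrist','w3');X=cloud('wrist',d,o);h=cv2.cvtColor(p,cv2.COLOR_RGB2HSV)
red=((h[...,0]<8)|(h[...,0]>172))&(h[...,1]>150)&(X[...,2]>.21)&(X[...,2]<.235)
P=X[red];print(len(P),cv2.minAreaRect((P[:,:2]*1000).astype(np.float32)),np.median(P[:,2]))
# press: approach above bar; contact z .223
plan([(.644,-.026,.262,7.5),(.644,-.026,.240,7.5)],step=25)
E
```

```text
16460 ((645.7862548828125, -27.067359924316406), (31.475902557373047, 153.90640258789062), 7.659046173095703) 0.22329252971372235
[22, 0, -1, 0, -0.1, 0, 21, 0, 0, 0, -0.1, 0, 22, 0, -1, 0, 0, -0.1, 21, 0, 0, 0, -0.1, 0, 0, 0, 22, 0, 0, 0]
5 end [643.5 -26.  239.7] [-180.     0.     7.5]
```

View pics/w3.png

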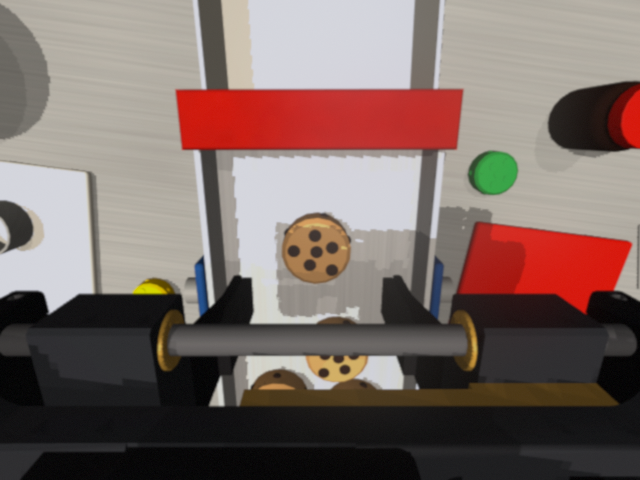

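The puck lies flat in the tray at pixel (316, 247), just behind the bar. Next I'll close the fingers and go above the bar at about (0.645, -0.026, 0.223).

servo_tool --commands '[22,0,0,0,0,0,21,0,0,0,0,0,22,0,0,0,0,0,22,0,0,0,0,0,0,0,20,0,0,0,0,0,0,0,0,0,0,0,0,0,0,0,0,0,0,0,0,0]' --jaw 0 --newtons 20

```text
time_s: 11.25
tool_pos: [0.6431, -0.0259, 0.2378]
tool_rot: [-180.0, -0.0, 7.4]
force: [0.0, -0.0, 0.7]
grip_width: 0.01
```

servo_tool --commands '[0,0,5,0,0,0,0,0,4,0,0,0,0,0,3,0,0,0,0,0,2,0,0,0,0,0,0,0,0,0]'

```text
time_s: 11.75
tool_pos: [0.6432, -0.0255, 0.2233]
tool_rot: [-180.0, -0.0, 7.4]
force: [-1.0, 1.6, 2.1]
grip_width: 0.0003
```

servo_tool --commands '[0,0,0.5,0,0,0,0.7,0,1.3,0,-0.57,0,0.7,0,1.3,0,-0.57,0,1.4,0,2.6,0,-1.15,0,1.4,0,2.6,0,-1.15,0,1.4,0,2.6,0,-1.15,0,1.4,0,2.6,0,-1.15,0]'

```text
time_s: 12.45
tool_pos: [0.6499, -0.0249, 0.2088]
tool_rot: [180.0, 5.8, 7.4]
force: [0.7, -0.5, 3.1]
grip_width: 0.0004
```

```bash
python3 - <<'E'
from h import *
print(monitor.get_obs())
E
```

```text
{'time_s': 12.45, 'qpos': array([-29.52093535,  27.30275307,  41.13427137,  79.68849022,
       -15.93986615,  85.10964559, -71.22792684]), 'joint_velocities': array([  5.58394442,  12.21564677,  -1.82373791, -11.20458719,
        -3.03248114,  12.03982383,   1.37644153]), 'effort': array([-4.49197479e-01, -4.76898587e+01,  9.30608511e+00, -2.74087304e+01,
        1.02730212e-01, -2.64726381e-02, -1.87998213e-02]), 'tool_pos': array([ 0.64990407, -0.02487253,  0.20884145]), 'tool_rot': array([179.98338349,   5.84821444,   7.39773093]), 'force': array([ 0.69335549, -0.46019392,  3.08925543]), 'wrist_torque': array([-0.02918279,  0.20154944,  0.02747949]), 'grip_width': 0.00040302699060225844}
```

servo_tool --commands '[1.4,0,2.7,0,-1.15,0,1.4,0,2.7,0,-1.15,0,1.4,0,2.7,0,-1.15,0,1.4,0,2.7,0,-1.15,0,1.4,0,2.7,0,-1.15,0,1.4,0,2.7,0,-1.15,0,1.4,0,2.7,0,-1.15,0,1.4,0,2.7,0,-1.15,0,1.4,0,2.7,0,-1.15,0,1.4,0,2.7,0,-1.15,0]'

```text
time_s: 13.45
tool_pos: [0.6582, -0.0237, 0.18]
tool_rot: [-180.0, 17.3, 7.4]
force: [0.3, -0.1, 3.6]
grip_width: 0.0003
```

servo_tool --commands '[1.4,0,2.7,0,-1.15,0,1.4,0,2.7,0,-1.15,0,1.4,0,2.7,0,-1.15,0,1.4,0,2.7,0,-1.15,0,1.0,0,2.0,0,-0.86,0,0.7,0,1.3,0,-0.57,0,0.7,0,1.3,0,-0.57,0]'

```text
time_s: 14.15
tool_pos: [0.6604, -0.0234, 0.1629]
tool_rot: [-180.0, 23.9, 7.4]
force: [-0.4, -0.1, 3.3]
grip_width: 0.0002
```

servo_tool --commands '[0.5,0,0.9,0,-0.4,0,0.5,0,0.9,0,-0.4,0,0.5,0,0.9,0,-0.4,0,0.5,0,0.9,0,-0.4,0]'

```text
time_s: 14.55
tool_pos: [0.6608, -0.0233, 0.1589]
tool_rot: [-180.0, 25.5, 7.4]
force: [0.7, 0.0, 3.6]
grip_width: 0.0002
```

servo_tool --commands '[0.5,0,0.9,0,-0.4,0,0.5,0,0.9,0,-0.4,0,0.5,0,0.9,0,-0.4,0]'

```text
time_s: 14.85
tool_pos: [0.6609, -0.0233, 0.1555]
tool_rot: [-180.0, 26.7, 7.4]
force: [-1.2, 0.5, 2.4]
grip_width: 0.0003
```

servo_tool --commands '[0.5,0,0.9,0,-0.4,0,0.5,0,0.9,0,-0.4,0,0.5,0,0.9,0,-0.4,0]'

```text
time_s: 15.15
tool_pos: [0.661, -0.0233, 0.1528]
tool_rot: [-180.0, 27.9, 7.4]
force: [-0.1, 0.3, 3.1]
grip_width: 0.0004
```

servo_tool --commands '[0.5,0,0.9,0,-0.4,0,0.5,0,0.9,0,-0.4,0]'

```text
time_s: 15.35
tool_pos: [0.6611, -0.0233, 0.1511]
tool_rot: [-180.0, 28.7, 7.4]
force: [-0.7, 0.0, 7.3]
grip_width: 0.0006
```

servo_tool --commands '[0.5,0,0.9,0,-0.4,0,0,0,0,0,0,0]'

```text
time_s: 15.55
tool_pos: [0.6611, -0.0233, 0.1506]
tool_rot: [180.0, 29.1, 7.4]
force: [0.4, 0.4, 7.5]
grip_width: 0.0007
```

servo_tool --commands '[0.2,0,0.8,0,-0.2,0,0,0,0,0,0,0,0,0,0,0,0,0]'

```text
time_s: 15.85
tool_pos: [0.6611, -0.0233, 0.1504]
tool_rot: [180.0, 29.2, 7.4]
force: [0.8, 0.8, 8.4]
grip_width: 0.0006
```

servo_tool --commands '[0.2,0,0.8,0,0,0,0.2,0,0.7,0,0,0,0,0,0,0,0,0,0,0,0,0,0,0]'

```text
time_s: 16.25
tool_pos: [0.6611, -0.0233, 0.1496]
tool_rot: [180.0, 29.1, 7.4]
force: [1.4, -0.0, 11.5]
grip_width: 0.0004
```

```bash
python3 - <<'E'
from h import *
print(monitor.get_obs()['force']); p,d,o=snap('scene','s4'); print(monitor.get_obs()['force'])
cv2.imwrite('pics/s4c.png',cv2.resize(p[130:390,200:420],None,fx=2.2,fy=2.2)[:,:,::-1])
E
```

```text
[ 1.43476686e+00 -1.03636423e-02  1.15234663e+01]
[ 1.40148089  0.93657156 10.79735923]
```

View pics/s4c.png

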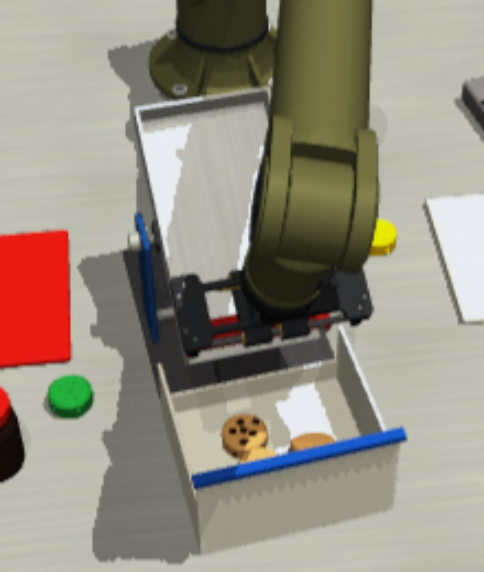

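The tray is on its stop at about 11.5 N. At least three pucks show in the tub and the upper floor of the tray is empty. I'll hold.

servo_tool --commands '[0,0,0.2,0,0,0,0,0,0,0,0,0,0,0,0,0,0,0,0,0,0,0,0,0,0,0,0,0,0,0,0,0,0,0,0,0,0,0,0,0,0,0,0,0,0,0,0,0,0,0,0,0,0,0,0,0,0,0,0,0]'

```text
time_s: 17.3
tool_pos: [0.6611, -0.0233, 0.1496]
tool_rot: [180.0, 29.1, 7.4]
force: [1.6, 0.0, 10.2]
grip_width: 0.0004
```

servo_tool --commands '[0,0,0,0,0,0,0,0,0,0,0,0,0,0,0,0,0,0,0,0,0,0,0,0,0,0,0,0,0,0,0,0,0,0,0,0,0,0,0,0,0,0,0,0,0,0,0,0,0,0,0,0,0,0,0,0,0,0,0,0]'

```text
time_s: 18.3
tool_pos: [0.6611, -0.0233, 0.1496]
tool_rot: [180.0, 29.1, 7.4]
force: [2.0, 0.6, 11.5]
grip_width: 0.0006
```

```bash
python3 - <<'E'
from h import *
p,d,o=snap('top','t5'); print(monitor.get_obs()['force'])
cv2.imwrite('pics/t5c.png',cv2.resize(p[110:340,220:420],None,fx=2.5,fy=2.5)[:,:,::-1])
p,d,o=snap('wrist','w5')
E
```

```text
[ 1.78243456  0.89361626 12.02584553]
```

View pics/t5c.png

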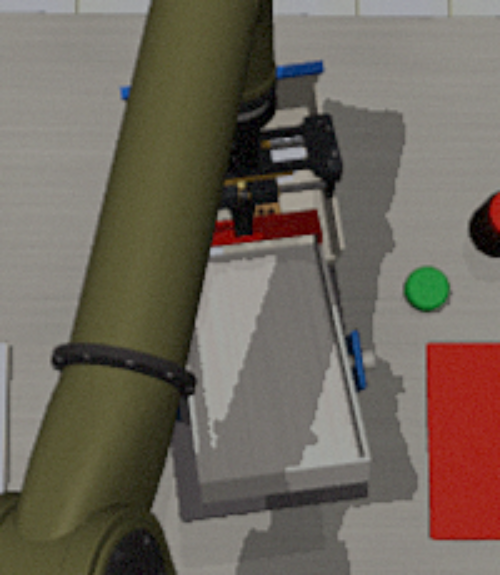

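View pics/w5.png

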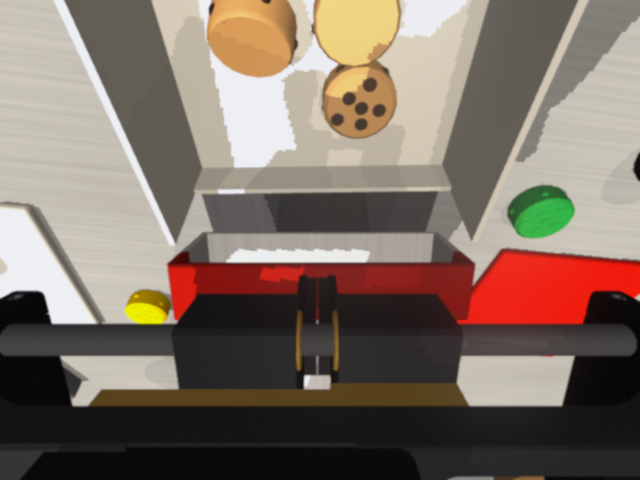

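```bash
python3 - <<'E'
from h import *
z=np.load('pics/w5.npz');X=cloud('wrist',z['d'],dict(tool_pos=z['tp'],tool_rot=z['tr']))
for v,u in [(477,500),(478,520),(478,540),(30,250),(20,357),(100,358)]: print(v,u,X[v,u].round(3),z['p'][v,u])
p,d,o=snap('scene','s6'); print(look_for('scene','puck1_c'),monitor.get_obs()['force'])
cv2.imwrite('pics/s6c.png',cv2.resize(p[140:380,220:400],None,fx=2.5,fy=2.5,interpolation=cv2.INTER_CUBIC)[:,:,::-1])
E
```

```text
477 500 [-1.12  -1.168 -0.086] [67 51 32]
478 520 [-1.003 -1.196 -0.064] [132  96  56]
478 540 [-0.99  -1.288 -0.064] [135  98  58]
30 250 [0.748 0.024 0.044] [218 157  89]
20 357 [ 0.756 -0.034  0.028] [238 212 130]
100 358 [ 0.711 -0.044  0.029] [186 137  86]
[{'box': [372.4, 230.6, 6.7, 17.0], 'conf': 0.5}] [ 2.28688799 -0.15578476 12.27635035]
```

View pics/s6c.png

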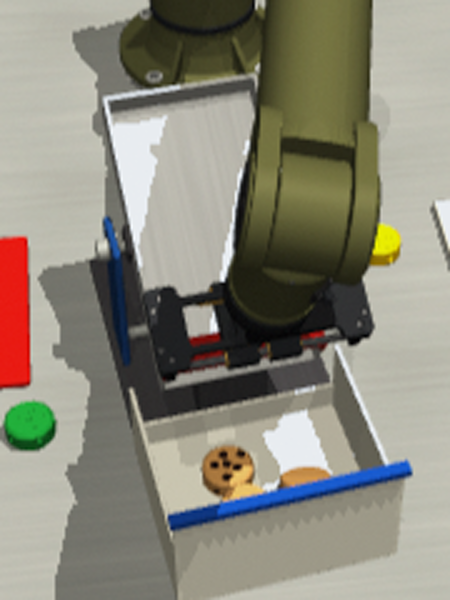

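Three pucks are visible in the tub, and the fourth is probably hidden behind the far wall or the arm. The hold lasted over 2 s at about 11–12 N. I'll bring the tray back up slowly along the arc and check when it is unobstructed.

servo_tool --commands '[-0.2,0,-0.7,0,0,0,-0.2,0,-0.7,0,0,0,-0.4,0,-0.9,0,0.2,0,-0.5,0,-0.9,0,0.4,0,-0.7,0,-1.3,0,0.57,0,-0.7,0,-1.3,0,0.57,0,-1.0,0,-2.0,0,0.86,0,-1.0,0,-2.0,0,0.86,0,-1.0,0,-2.0,0,0.86,0,-1.0,0,-2.0,0,0.86,0]'

```text
time_s: 19.5
tool_pos: [0.661, -0.0233, 0.1628]
tool_rot: [-180.0, 23.9, 7.4]
force: [1.7, 1.0, 3.6]
grip_width: 0.0004
```

servo_tool --commands '[-1.0,0,-2.0,0,0.86,0,-1.0,0,-2.0,0,0.86,0,-1.0,0,-2.0,0,0.86,0,-1.0,0,-2.0,0,0.86,0,-1.0,0,-2.0,0,0.86,0,-1.0,0,-2.0,0,0.86,0,-1.0,0,-2.0,0,0.86,0,-1.0,0,-2.0,0,0.86,0,-1.0,0,-2.0,0,0.86,0,-1.0,0,-2.0,0,0.86,0]'

```text
time_s: 20.5
tool_pos: [0.6582, -0.0237, 0.1848]
tool_rot: [-180.0, 15.4, 7.4]
force: [2.0, 0.6, 3.0]
grip_width: 0.0003
```

servo_tool --commands '[-1.0,0,-2.0,0,0.86,0,-1.0,0,-2.0,0,0.86,0,-1.0,0,-2.0,0,0.86,0,-1.0,0,-2.0,0,0.86,0,-1.0,0,-2.0,0,0.86,0,-1.0,0,-2.0,0,0.86,0,-1.0,0,-2.0,0,0.86,0,-1.0,0,-2.0,0,0.86,0,-1.0,0,-2.0,0,0.86,0,-1.0,0,-2.0,0,0.86,0]'

```text
time_s: 21.5
tool_pos: [0.6523, -0.0245, 0.2063]
tool_rot: [-180.0, 6.8, 7.4]
force: [-0.0, 0.2, 2.6]
grip_width: 0.0008
```

servo_tool --commands '[-1.0,0,-2.0,0,0.86,0,-1.0,0,-2.0,0,0.86,0,-1.0,0,-2.0,0,0.86,0,-0.7,0,-1.3,0,0.57,0,-0.7,0,-1.3,0,0.57,0,-0.5,0,-0.9,0,0.4,0,-0.5,0,-0.9,0,0.4,0,-0.5,0,-0.9,0,0.4,0,0,0,0,0,0,0]'

```text
time_s: 22.4
tool_pos: [0.6476, -0.0252, 0.2182]
tool_rot: [-180.0, 1.9, 7.4]
force: [-0.5, 0.2, 2.2]
grip_width: 0.0003
```

servo_tool --commands '[-0.5,0,-0.9,0,0.4,0,-0.5,0,-0.9,0,0.4,0,-0.5,0,-0.9,0,0.4,0,-0.5,0,-0.9,0,0.4,0,-0.3,0,-0.7,0,0.3,0,0,0,-0.7,0,0,0,0,0,-0.7,0,0,0,0,0,-0.7,0,0,0]'

```text
time_s: 23.2
tool_pos: [0.6453, -0.0252, 0.224]
tool_rot: [-180.0, 0.1, 7.4]
force: [0.6, -0.3, 0.4]
grip_width: 0.0005
```

servo_tool --commands '[0,0,-1,0,0,0,0,0,-1,0,0,0,0,0,-2,0,0,0,0,0,-4,0,0,0,0,0,-15,0,0,0,0,0,-20,0,0,0,0,0,-20,0,0,0,0,0,-20,0,0,0,0,0,0,0,0,0]'

```text
time_s: 24.1
tool_pos: [0.6471, -0.0259, 0.3119]
tool_rot: [180.0, -0.3, 7.4]
force: [0.7, -0.5, 0.1]
grip_width: 0.0003
```

```bash
python3 - <<'E'
from h import *
p,d,o=snap('wrist','w7');X=cloud('wrist',d,o);h=cv2.cvtColor(p,cv2.COLOR_RGB2HSV)
red=((h[...,0]<8)|(h[...,0]>172))&(h[...,1]>150)&(X[...,2]>.19)&(X[...,2]<.25)
print(red.sum(),np.median(X[red],0) if red.any() else '',o['tool_pos'])
E
```

```text
7751 [ 0.6468394  -0.02617725  0.22326988] [ 0.64714128 -0.02590281  0.31186426]
```

View pics/w7.png

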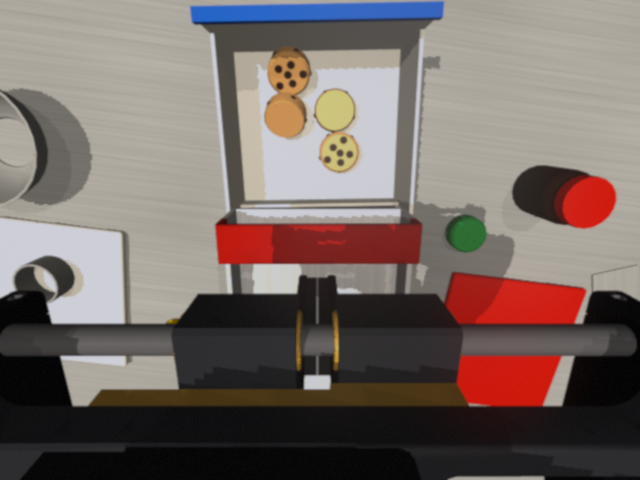

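All four pucks are in the tub, at wrist pixels (288, 72), (285, 116), (335, 110) and (339, 152). The bar is back at z = 0.2233, as it was at the start, and the arm is clear of it.

```bash
python3 - <<'E'
from h import *
print(env.sign_off())
E
```

```text
the job is handed in; nothing more can be done
None
```

I laid the last puck flat in the tray, pressed the bar to the stop, and all four pucks slid into the white tub. The job is handed in; sign-off gives no verdict.

- **Press:** the tray met its stop at about 0.5 rad. I held it there for over 2 s. The forces I read during the hold were 10–12.5 N, and I saw nothing higher at any time. I only took readings between moves, so brief peaks in between are not covered.
- **Return:** I brought the tray up under the closed fingers at about 0.15 rad/s. The force had faded to about 0.4 N by level, and then I lifted off.
- **Last checks:** the wrist picture shows all four pucks in the tub. The bar's top is at z = 0.223 m, the same as at the start, so the tray is level. The arm was clear of the tray when I handed in at about 24 s.
- **Kitchen things:** the cutter, bowl, jar and both look-alikes seem to be where they were, judging by eye only. The cup, shaker and most of the spatula were out of the last picture. The arm passed well above everything and never came near them.
- **Missed view:** during the hold I could see only three pucks in the tub. The fourth showed once the tray was back up.

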